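Tip the green sample panel upright against the bench fence

ROBOT

A 6-joint arm with a two-finger parallel gripper is mounted at the origin on the work surface. World frame = base frame: x ahead of the robot, y to its left, z up, the work surface at z = 0. Lengths are in mm, angles in degrees, forces in N, time in s.
With the tool pointing down it reaches from about 250 to 850 mm from the base axis. Payload 12.5 kg.
Tool frame: the origin (TCP) lies at the centre of the arm's flange, where the gripper is bolted on; the fingertips stand 186 mm ahead of it and the grasp point (between the pads) lies pinch_z ahead of it (pinch_z is the distance from the TCP to the grasp point, in mm); z points along the fingers, y is the direction in which the jaws open and shut (so a half turn about z gives the same grasp; the last joint's range is limited). The gripper opens to 93 mm and grips with 3 to 60 N. Pads are 15 mm wide; open, the fingers measure 128 mm over their backs; the gripper's body (75 mm by 188 mm) begins 65 mm behind the grasp point.
Start: joints at [71.07, 20.094, 94.641, -0, 65.266, -4.847], TCP at [133.802, 533.463, 404.733] pointing down, gripper open.
Joint ranges: [-157.81, 157.81], [-45, 120.19], [0.68, 151.7], [-89.99, 269.99], [4.06, 180], [-164.3, 164.3]. Speed limits (degrees/s): [127.2, 127.2, 159.86, 180, 180, 180].

INTERFACE

Orientations are given as [roll, pitch, yaw] about the fixed x, y, z axes, in that order (R = Rz(yaw) Ry(pitch) Rx(roll)).
In Python, from workcell import * gives the robot as it stands. The module is installed in compiled form; this text tells all that it offers.
- The arm moves only by the tool arm_command, never from a script. Its argument "plan" is a list of rows, each a list of 3 entries, a list of its own where there are three numbers: the shift along the tool's x, y, z in cm, then the turn, a rotation vector about the tool's x, y, z in rad, then the opening, from 0 (shut) to 1 (fully open). A call has 1 to 20 rows; each row shifts and turns the commanded pose from where the row before left it, along the tool's axes as they then stand; what a row does not reach is not made up. A row lasts 1/12 s, in which the tool goes at most 41.7 mm and 7.16 degrees, less where a joint would pass 70% of its speed; a pose out of reach is approached as far as the arm can. A call with a gripper value outside its range is refused whole. The fingers move at their own pace and stop on an object; "grip_force" is the grip in N (left out, the last holds). Time passes only in rows, so rows that do not move let the fingers close. It gives the time, the measured TCP pose, the force and the opening at its end, in the units of the state.
- read_state(): the state, without advancing time (a new reading comes with each control period).
- get_image(name): name is "scene" or "side" or "wrist"; returns a dict with "img" (400x640x3 uint8, red, green, blue), "fx", "fy", "cx", "cy" (pixels), "R" (3x3) and "t" (3): a world point X has camera coordinates R X + t. Camera axes: x right, y down, z forward; pixel columns grow to the right and rows downward; lengths in mm; the calibration is good to about 2 mm. The wrist camera is an equidistant fisheye: a pixel r from the principal point sees the ray r / f radians off the axis. A picture is of the moment at which its call begins. There is no depth.
- close_job(): hands the job in, once; it reports no verdict.
Trained networks look in the newest picture that a camera, given by its name, has taken for a name from the list of things; names that differ only in an ending like _2 or _b are one class to them, and where a whole thing is asked for, a point or a joint stands for the part that bears it (a point fixed in the world has none). Each returns a list of dicts, best first, with "confidence" (0 to 1); they miss things now and then, are a little off and sometimes report something else, mostly with a low value. They report only what shows in the picture. A call takes as long as a camera call. They do not tell look-alikes from the thing itself.
- find_in(name, camera): "pixel" ([column, row] in pixels, amid what is visible of it).
- mark_of(name, camera): "pixel" ([column, row] in pixels: a listed point, or the origin of a listed thing).
The state is a dict: "time_s": time; "q": joint angles; "dq": joint speeds; "tau": joint torques, N m; "tcp_pos": TCP position; "tool_rot": TCP orientation; "force": force on the tool from outside, world axes, zero at the start; "moment": the same for the moment, N m; "opening": finger opening in mm.
Only numpy, scipy, OpenCV 4.12 (cv2) and the standard library are available. Lean on these libraries where they do the work, as an engineer would, in place of code of your own. Each camera call takes 0.05 s, during which the arm holds its last target.

TASK

Stand the green-faced sample panel on edge against the blue fence so it can finish curing: slide it flat along the bench until its far short edge is against the fence, then tip it up on that edge until it stands upright with its broad face against the fence, and let go. Leave the yellow and the red panel lying where they are.

Things in the scene. Friction and masses are not known exactly. Their poses are not given: they have to be found in the camera images.
- green_panel_center (a point): Panel to stand up: rigid, 110 long x 56 wide x 12 mm thick, green face on pale wood, 0.12 kg. Starts flat, 35 to 90 mm short of the fence. Point: its centre (6 mm up when flat). x: along the length, at the start towards the fence within about 15 degrees; y: across the width; z: up out of the green face. Can be pinched across its width near the end away from the fence; it swivels between the pads as that end rises.
- fence: Fixed blue steel fence: upright wall 440 long, 60 high, 12 mm thick, with a low foot and ribs behind. Origin: bottom of the front face (towards the robot), half-way along, at bench height 0. x: square to the face, away from the robot (the robot's side is negative x; the wall fills x 0 to 12 mm); y: along the fence; z: up.
- yellow_panel_center (a point): A bystander: the same kind of panel, 110 x 56 x 12 mm, but with a yellow face on top. It lies flat beside the green one and must stay where it is. The point is its centre; axes as for the green panel.
- red_panel_center (a point): A bystander: the same kind of panel, 110 x 56 x 12 mm, but with a red face on top. It lies flat beside the green one and must stay where it is. The point is its centre; axes as for the green panel.
Mind the look-alikes: they are no part of the job. Leave any black look-alike of the part that bears green_panel_center alone.

How it is judged (in metres and radians):
On the way, in this order (a step that is already met when the one before it is completed fails the run):
1. the green panel lies flat (within about 20 degrees) with its far edge against the fence (within 20 mm) (x of green_panel_center in the frame of fence above -0.075 m and angle between green_panel_center's own z axis and vertical below 0.35 rad and z of green_panel_center in the frame of fence below 0.035 m), for 0.1 s.
2. the green panel is part-way up, between about 30 and 70 degrees from flat, with its lower edge still down at the fence (x of green_panel_center in the frame of fence above -0.075 m and angle between the x axis of green_panel_center and the z axis of fence, either way round between 0.35 and 1.05 rad and z of green_panel_center in the frame of fence below 0.072 m), for 0.1 s.
At the end, for the whole second after the job is handed in: The green panel stands on its short edge on the bench in front of the fence, its length within 10 degrees of vertical, its broad face within 15 degrees of parallel to the fence and within about 20 mm of it, between the fence's ends, and stays so by itself (angle between the x axis of green_panel_center and the z axis of fence, either way round below 0.175 rad and angle between the z axis of green_panel_center and the x axis of fence, either way round below 0.26 rad and x of green_panel_center in the frame of fence between -0.026 and 0.004 m and y of green_panel_center in the frame of fence between -0.205 and 0.205 m and z of green_panel_center in the frame of fence between 0.045 and 0.065 m); the robot touches nothing.
It fails at once if the yellow panel is moved by more than 20 mm (distance of yellow_panel_center from where it was at the start of the episode above 0.02 m).
It fails at once if the red panel is moved by more than 20 mm (distance of red_panel_center from where it was at the start of the episode above 0.02 m).
It also fails if it takes over 40 s, if anything falls off the work surface, if the arm or the gripper's body presses on something with over 40 N, if the wrist force passes 120 N, or if a joint passes its speed limit or range.

## Working session

There is one attempt and no reset: what is moved stays moved. The work goes in short steps, Python scripts to look and compute and a tool call to move; the robot and the scene stay as the last step left them, time stands still between calls to the robot, and variables do not carry over. Pictures are saved under pics/ and viewed, and the job is handed in when it is done.

Besides the shell and the picture viewer there is one more tool, called by a JSON object that holds its "method" and its "body". arm_command: Moves the arm, as the interface text tells. Its arguments: {"type":"object","properties":{"plan":{"type":"array"},"grip_force":{"type":"number"}},"required":["plan"]}

```bash
mkdir -p pics
python3 - <<'E'
from workcell import *
import cv2,numpy as np
for n in ["scene","side"]:
    d=get_image(n); cv2.imwrite(f"pics/{n}0.png",d["img"][:,:,::-1]); print(n,d["fx"],d["cx"],d["cy"],np.round(d["R"],3).tolist(),np.round(d["t"],1))
    for k in ["green_panel_center","yellow_panel_center","red_panel_center","fence"]:
        print(k,mark_of(k,n)[:3],find_in(k,n)[:3])
s=read_state();print(s)
E
```

```text
scene 423.6499949246206 318.0213161099507 190.6913065999775 [[-0.614, 0.789, 0.012], [0.556, 0.443, -0.703], [-0.56, -0.425, -0.711]] [ 394.2 -288.9 1072.9]
green_panel_center [{'pixel': [249.9, 137.9], 'confidence': 0.92}, {'pixel': [305.2, 157.3], 'confidence': 0.6}] [{'pixel': [248.9, 136.5], 'confidence': 0.62}]
yellow_panel_center [{'pixel': [373.5, 189.1], 'confidence': 0.87}, {'pixel': [304.1, 156.9], 'confidence': 0.17}] [{'pixel': [372.5, 189.7], 'confidence': 0.56}]
red_panel_center [] [{'pixel': [440.1, 231.0], 'confidence': 0.7}]
fence [{'pixel': [326.6, 229.9], 'confidence': 0.69}] [{'pixel': [340.1, 242.5], 'confidence': 0.82}]
side 474.0289262010164 316.58886579632514 201.7565797189922 [[-0.929, -0.37, 0.013], [-0.29, 0.705, -0.647], [0.23, -0.605, -0.762]] [560.8 243.5 780.5]
green_panel_center [{'pixel': [378.1, 199.1], 'confidence': 0.74}, {'pixel': [391.4, 157.5], 'confidence': 0.71}] [{'pixel': [379.4, 199.9], 'confidence': 0.93}, {'pixel': [390.8, 158.3], 'confidence': 0.74}]
yellow_panel_center [{'pixel': [360.7, 260.8], 'confidence': 0.61}, {'pixel': [330.2, 32
[... 231 characters left out ...]
': 0.68}] [{'pixel': [278.5, 247.1], 'confidence': 0.85}]
{'time_s': 0.9, 'q': array([ 7.10690126e+01,  2.00929407e+01,  9.46396778e+01,  5.85157272e-04,
        6.52662304e+01, -4.84757357e+00]), 'dq': array([-0.00377674,  0.08833434, -0.05870142, -0.02253128, -0.05631879,
       -0.00782919]), 'tau': array([-4.56572481e-03, -4.97242248e+01, -2.85477877e+01,  6.97036763e-02,
        2.21327733e-02,  1.15769512e-05]), 'tcp_pos': array([133.80904024, 533.46691921, 404.74905228]), 'tool_rot': array([ 1.79998808e+02, -4.32309732e-04,  1.65916341e+02]), 'force': array([ 0.02136219, -0.45275581,  0.23685377]), 'moment': array([ 0.00317984,  0.01706241, -0.02113448]), 'opening': 92.89260406693634}
```

View pics/scene0.png

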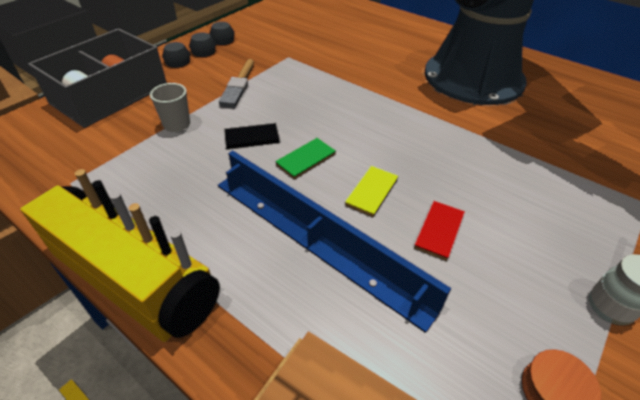

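View pics/side0.png

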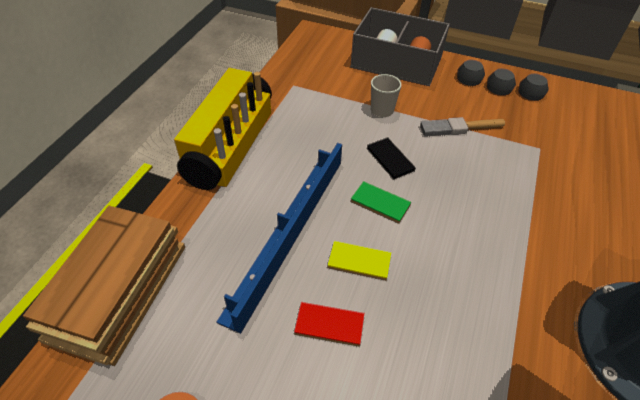

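The candidates are the green panel at scene (305,157) / side (380,201) and a black look-alike at scene (251,136) / side (391,158). Green face is what the task describes. Yellow is at scene (372,189) and red at (440,231). Next I'll confirm in a crop and measure.

```bash
cat > h.py <<'E'
from workcell import *
import cv2,numpy as np
from scipy.optimize import least_squares
def ray(d,p):
    R=np.array(d["R"]);t=np.array(d["t"]);v=R.T@np.array([(p[0]-d["cx"])/d["fx"],(p[1]-d["cy"])/d["fy"],1]);return -R.T@t,v
def onz(d,p,z):
    c,v=ray(d,p);return c+v*(z-c[2])/v[2]
def proj(d,X):
    c=np.atleast_2d(X)@np.array(d["R"]).T+np.array(d["t"]);return np.c_[d["fx"]*c[:,0]/c[:,2]+d["cx"],d["fy"]*c[:,1]/c[:,2]+d["cy"]]
RNG={"g":((45,120,50),(80,255,255)),"y":((25,150,100),(34,255,255)),"r":((0,150,90),(5,255,255)),"b":((105,120,40),(120,255,255))}
def mask(img,c):
    return cv2.inRange(cv2.cvtColor(img,cv2.COLOR_RGB2HSV),*RNG[c])
E
python3 - <<'E'
from h import *
ds={n:get_image(n) for n in("scene","side")}
cr=[]
seed={"scene":{"g":(305,157),"y":(372,189),"r":(440,231)},"side":{"g":(380,201),"y":(360,261),"r":(331,323)}}
for n,d in ds.items():
    np.savez(f"{n}0.npz",**d)
    x,y=seed[n]["g"];cr.append(cv2.resize(d["img"][y-50:y+50,x-75:x+65],None,fx=2.8,fy=2.8,interpolation=3))
    for c,(x,y) in seed[n].items():
        m=mask(d["img"],c);k,l=cv2.connectedComponents(m);mm=(l==l[y,x]).astype(np.uint8)
        cn=max(cv2.findContours(mm,0,1)[0],key=cv2.contourArea)
        W=np.array([onz(d,p[0],12)[:2] for p in cn],np.float32)
        r=cv2.minAreaRect(W);print(n,c,np.round(r[0],1),np.round(r[1],1),round(r[2],1))
    m=mask(d["img"],"b");k,l,st,_=cv2.connectedComponentsWithStats(m)
    print(n,"blue",[s.tolist() for s in st[1:] if s[4]>150])
    print("cam",np.round(ray(d,(0,0))[0]))
cv2.imwrite("pics/crop.png",np.hstack(cr)[:,:,::-1])
for n in ds:
    d=ds[n]; f=d["img"][140:335,205:460]; 
    cv2.imwrite(f"pics/fence_{n}.png",cv2.resize(f,None,fx=3,fy=3,interpolation=3)[:,:,::-1])
E
```

```text
scene g [ 516.3 -128.5] [ 57.7 111.2] 80.5
scene y [510.7  22.4] [111.3  56. ] 8.1
scene r [517.2 160.5] [110.5  54.2] 11.1
scene blue [[380, 0, 80, 24, 1096], [522, 0, 118, 80, 7055], [219, 152, 231, 179, 10442]]
cam [1004.  273.  555.]
side g [ 514.  -126.6] [ 56.9 109.7] 80.6
side y [509.6  24.2] [110.   57.4] 8.4
side r [516.  163.2] [109.7  56.6] 11.0
side blue [[217, 144, 125, 189, 4578]]
cam [412. 508. 745.]
```

View pics/crop.png

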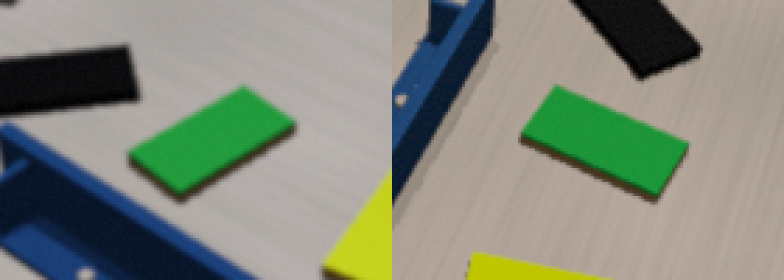

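View pics/fence_scene.png

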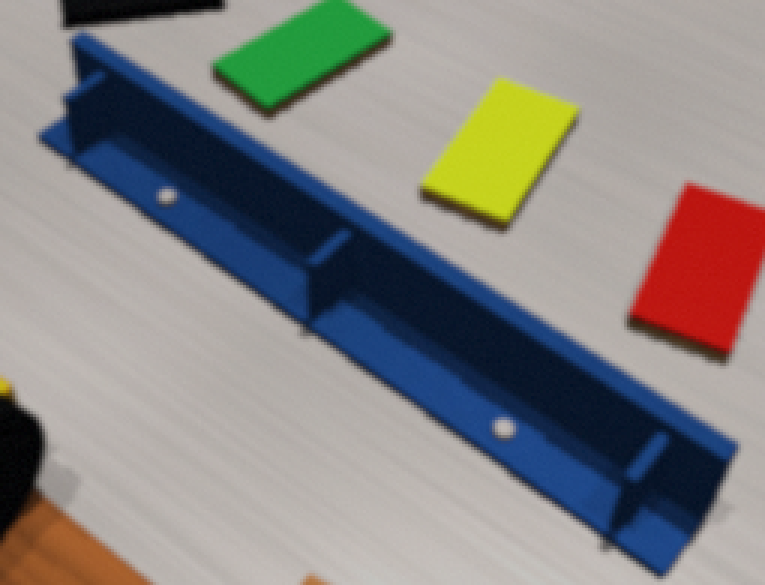

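View pics/fence_side.png

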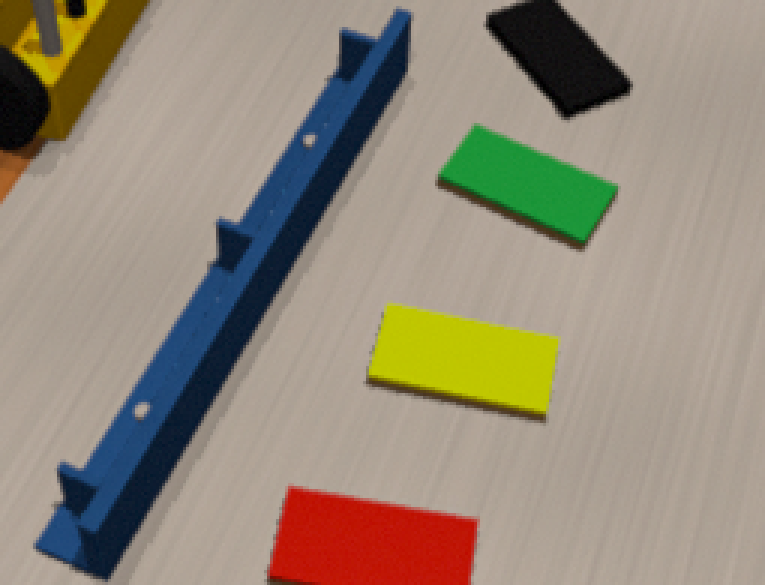

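The crop confirms it: the panel with the green face on pale wood is the target, and the black one is separate. Now the fence corners: scene top-front (233,150.7) and (450.7,288.3); side bottom-front (341,166) and (240.7,332.7), top-front (342.3,144).

Run:
```python
import numpy as np
import h
from h import onz,proj
for n,L in {"scene":[(233,150.7,60),(450.7,288.3,60)],"side":[(341,166,0),(240.7,332.7,0),(342.3,144.5,60),(239,316,60)]}.items():
    d=dict(np.load(f"{n}0.npz"))
    P=[onz(d,p[:2],p[2]) for p in L];print(n,np.round(P,1).tolist())
    for i in range(0,len(P),2):
        v=P[i+1]-P[i];print(np.linalg.norm(v),np.degrees(np.arctan2(v[1],v[0])),(P[i+1]+P[i])/2)
```

```text
scene [[629.3, -205.1, 60.0], [648.2, 230.1, 60.0]]
435.62188972205587 87.51671117502326 [638.78729947  12.48553466  60.        ]
side [[625.3, -200.2, -0.0], [648.1, 230.4, 0.0], [627.2, -204.3, 60.0], [644.5, 228.9, 60.0]]
431.23522363421614 86.97437289600198 [ 6.36722194e+02  1.51151699e+01 -5.68434189e-14]
433.566776465951 87.71008507307393 [635.88440442  12.33064825  60.        ]
```

```bash
cat >> h.py <<'E'
from scipy.spatial.transform import Rotation as Ro
def rel(pos,yaw,pitch=0,s=None):
    "shift (cm, tool axes) and rotvec from current to world target pos"
    s=s or read_state();R=Ro.from_euler('xyz',s["tool_rot"],degrees=True)
    T=Ro.from_euler('xyz',[180,pitch,yaw],degrees=True)
    print("shift cm",np.round(R.inv().apply(np.array(pos)-s["tcp_pos"])/10,2),"rotvec",np.round((R.inv()*T).as_rotvec(),4))
E
python3 - <<'E'
import workcell
print([n for n in dir(workcell) if not n.startswith('__')], getattr(workcell,'pinch_z',None))
from h import *
d=dict(np.load("side0.npz"));m=cv2.inRange(cv2.cvtColor(d["img"],cv2.COLOR_RGB2HSV),(0,0,0),(180,255,40))
k,l=cv2.connectedComponents(m);mm=(l==l[158,391]).astype(np.uint8)
cn=max(cv2.findContours(mm,0,1)[0],key=cv2.contourArea)
r=cv2.minAreaRect(np.array([onz(d,p[0],12)[:2] for p in cn],np.float32));print(r,cv2.boxPoints(r))
rel([476,-121,250],170.5)
E
```

```text
['Unreachable', 'close_job', 'find_in', 'get_image', 'mark_of', 'pinch_z', 'read_state'] 167.3
((530.7921142578125, -255.39010620117188), (59.66263961791992, 112.64720916748047), 49.536712646484375) [[ 468.58054 -241.53462]
 [ 554.285   -314.63824]
 [ 593.00366 -269.2456 ]
 [ 507.29926 -196.14197]]
shift cm [-49.12 -55.15  15.47] rotvec [-0.0001 -0.     -0.08  ]
```

{"method": "arm_command", "body": {"plan": [[[-2.4, -2.7, 0.7], [0, 0, 0], 1], [[-2.4, -2.7, 0.7], [0, 0, 0], 1], [[-2.4, -2.7, 0.7], [0, 0, 0], 1], [[-2.4, -2.7, 0.7], [0, 0, 0], 1], [[-2.4, -2.7, 0.7], [0, 0, 0], 1], [[-2.4, -2.7, 0.7], [0, 0, 0], 1], [[-2.4, -2.7, 0.7], [0, 0, 0], 1], [[-2.4, -2.7, 0.7], [0, 0, 0], 1], [[-2.4, -2.7, 0.7], [0, 0, 0], 1], [[-2.4, -2.7, 0.7], [0, 0, 0], 1], [[-2.4, -2.7, 0.7], [0, 0, 0], 1], [[-2.4, -2.7, 0.7], [0, 0, 0], 1], [[-2.4, -2.7, 0.7], [0, 0, 0], 1], [[-2.4, -2.7, 0.7], [0, 0, 0], 1], [[-2.4, -2.7, 0.7], [0, 0, 0], 1], [[-2.4, -2.7, 0.7], [0, 0, 0], 1], [[-2.4, -2.7, 0.7], [0, 0, 0], 1], [[-2.4, -2.7, 0.7], [0, 0, 0], 1], [[-2.4, -2.7, 0.7], [0, 0, 0], 1], [[0, 0, 0], [0, 0, -0.08], 1]], "grip_force": 4}}

```text
time_s: 2.67
tcp_pos: [453.4, -79.3, 271.1]
tool_rot: [-180.0, 0.1, 170.3]
force: [-0.4, 0.3, -0.5]
opening: 92.7
```

Run:
```python
from h import *
s=read_state();print(s["time_s"],s["tcp_pos"],s["tool_rot"],s["q"])
rel([476,-121,188],170.5)
```

```text
2.6667 [453.39875275 -79.30839221 271.10055153] [-1.79960928e+02  1.13834560e-01  1.70255569e+02] [-1.57145760e+01  2.25331905e+01  1.14105312e+02 -3.94397278e-02
  4.32442229e+01 -9.59414041e+01]
shift cm [-2.92 -3.72  8.32] rotvec [-0.0007  0.002  -0.0043]
```

{"method": "arm_command", "body": {"plan": [[[-1.45, -1.85, 1.5], [0, 0, 0], 1], [[-1.45, -1.85, 1.5], [0, 0, 0], 1], [[0, 0, 0], [0, 0, 0], 1], [[0, 0, 0], [0, 0, 0], 1], [[0, 0, 0], [0, 0, 0], 1]]}}

```text
time_s: 3.08
tcp_pos: [473.5, -115.9, 241.9]
tool_rot: [180.0, -0.0, 170.5]
force: [-0.7, -0.5, 1.1]
opening: 93.0
```

Run:
```python
from h import *
s=read_state();print(s["time_s"],s["tcp_pos"],s["tool_rot"])
rel([476,-121,188],170.5)
d=get_image("side");cv2.imwrite("pics/s1.png",d["img"][:,:,::-1])
```

```text
3.0833 [ 473.48401882 -115.92970295  241.92695273] [ 1.79990660e+02 -2.99672644e-02  1.70490823e+02]
shift cm [-0.33 -0.46  5.39] rotvec [ 0.0002 -0.0005 -0.0002]
```

View pics/s1.png

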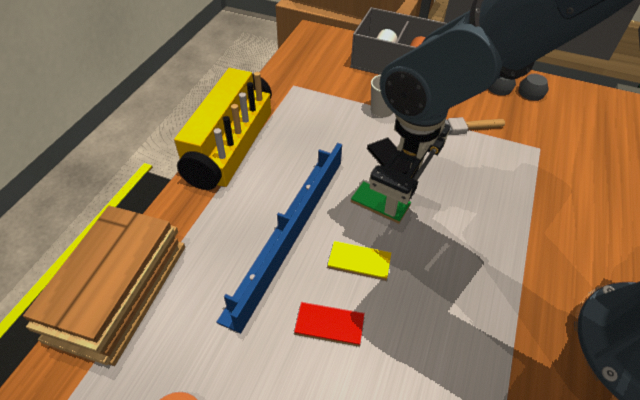

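The gripper sits over the robot-side end of the green panel (around 390,195), with yellow at (360,261) and red at (331,323) clear. I'll descend and close gently.

{"method": "arm_command", "body": {"plan": [[[-0.3, -0.45, 1.3], [0, 0, 0], 1], [[0, 0, 1.3], [0, 0, 0], 1], [[0, 0, 1.3], [0, 0, 0], 1], [[0, 0, 1.3], [0, 0, 0], 1], [[0, 0, 0.1], [0, 0, 0], 1], [[0, 0, 0], [0, 0, 0], 1], [[0, 0, 0], [0, 0, 0], 0], [[0, 0, 0], [0, 0, 0], 0], [[0, 0, 0], [0, 0, 0], 0], [[0, 0, 0], [0, 0, 0], 0], [[0, 0, 0], [0, 0, 0], 0], [[0, 0, 0], [0, 0, 0], 0], [[0, 0, 0], [0, 0, 0], 0], [[0, 0, 0], [0, 0, 0], 0]], "grip_force": 4}}

```text
time_s: 4.3
tcp_pos: [476.0, -121.4, 188.9]
tool_rot: [-180.0, 0.0, 170.5]
force: [-0.5, -0.7, 4.0]
opening: 56.0
```

Run:
```python
from h import *
s=read_state();print(s["time_s"],s["tcp_pos"],s["tool_rot"],s["opening"],s["force"])
for n in("scene","side"):
    d=get_image(n);cv2.imwrite(f"pics/{n}2.png",d["img"][:,:,::-1])
    m=mask(d["img"],"g");print(n,m.sum()//255)
d=get_image("side");x,y=380,200;a=cv2.resize(d["img"][130:270,270:470],None,fx=2,fy=2)
d=get_image("scene");b=cv2.resize(d["img"][90:230,200:400],None,fx=2,fy=2)
cv2.imwrite("pics/c2.png",np.hstack([a,b])[:,:,::-1])
```

```text
4.3 [ 476.00121318 -121.37970862  188.91002623] [-1.79993621e+02  9.53425252e-03  1.70496047e+02] 55.99772724245633 [-0.54883801 -0.69339285  4.03274065]
scene 1027
side 273
```

View pics/c2.png

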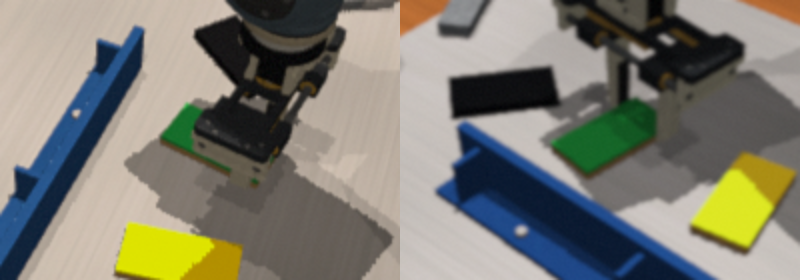

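Run:
```python
from h import *
rel([533.7,-124,188.9],177.4)
```

```text
shift cm [-5.73  0.69 -0.  ] rotvec [-1.000e-04  2.000e-04 -1.204e-01]
```

{"method": "arm_command", "body": {"plan": [[[-0.48, 0.03, 0], [0, 0, -0.01], 0], [[-0.48, 0.03, 0], [0, 0, -0.01], 0], [[-0.48, 0.03, 0], [0, 0, -0.01], 0], [[-0.48, 0.03, 0], [0, 0, -0.01], 0], [[-0.48, 0.03, 0], [0, 0, -0.01], 0], [[-0.48, 0.03, 0], [0, 0, -0.01], 0], [[-0.48, 0.03, 0], [0, 0, -0.01], 0], [[-0.48, 0.03, 0], [0, 0, -0.01], 0], [[-0.48, 0.03, 0], [0, 0, -0.01], 0], [[-0.48, 0.03, 0], [0, 0, -0.01], 0], [[-0.48, 0.03, 0], [0, 0, -0.01], 0], [[-0.48, 0.03, 0], [0, 0, -0.01], 0], [[0, 0, 0], [0, 0, 0], 0], [[0, 0, 0], [0, 0, 0], 0], [[0, 0, 0], [0, 0, 0], 0]]}}

```text
time_s: 5.75
tcp_pos: [533.6, -124.0, 188.7]
tool_rot: [180.0, 0.0, 177.4]
force: [0.6, 0.8, -0.7]
opening: 56.0
```

Run:
```python
from h import *
s=read_state();print(s["time_s"],s["tcp_pos"],s["tool_rot"],s["opening"],s["force"])
d=get_image("side");a=cv2.resize(d["img"][110:260,260:400],None,fx=2.8,fy=2.8,interpolation=3)
d=get_image("scene");b=cv2.resize(d["img"][110:260,200:340],None,fx=2.8,fy=2.8,interpolation=3)
cv2.imwrite("pics/c3.png",np.hstack([a,b])[:,:,::-1])
```

```text
5.75 [ 533.55505795 -124.04250545  188.70712725] [1.79998770e+02 8.35935528e-03 1.77367200e+02] 56.048518004125796 [ 0.61698453  0.77800872 -0.65655993]
```

View pics/c3.png

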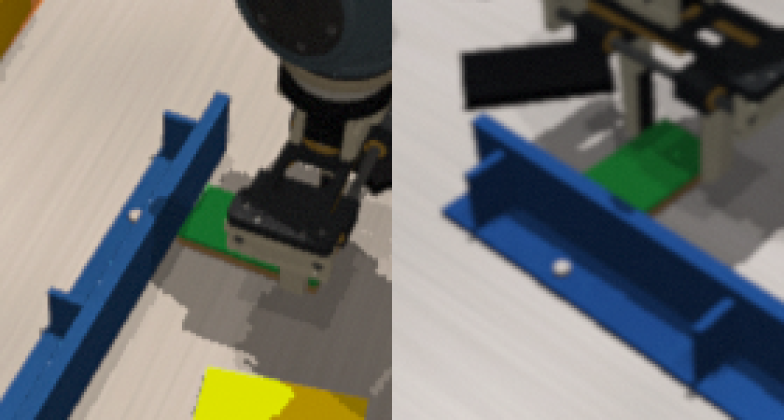

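The far edge is close to the fence foot line in the side view (crop 180,230). I'll creep forward to feel for contact.

{"method": "arm_command", "body": {"plan": [[[-0.1, 0, 0], [0, 0, 0], 0], [[-0.1, 0, 0], [0, 0, 0], 0], [[0, 0, 0], [0, 0, 0], 0], [[0, 0, 0], [0, 0, 0], 0]]}}

```text
time_s: 6.18
tcp_pos: [535.6, -124.2, 188.8]
tool_rot: [-180.0, 0.0, 177.4]
force: [1.3, 0.5, -0.4]
opening: 56.1
```

{"method": "arm_command", "body": {"plan": [[[-0.1, 0, 0], [0, 0, 0], 0], [[-0.1, 0, 0], [0, 0, 0], 0], [[0, 0, 0], [0, 0, 0], 0], [[0, 0, 0], [0, 0, 0], 0]]}}

```text
time_s: 6.52
tcp_pos: [537.3, -124.3, 188.6]
tool_rot: [180.0, -0.1, 177.4]
force: [-3.9, -1.0, 1.8]
opening: 56.0
```

Contact is felt (-3.9 N along x). I'll tip along the arc about the fence edge, the first part to about 40°, and then look.

{"method": "arm_command", "body": {"plan": [[[0, 0, -0.4], [0, 0, 0], 0], [[0, 0, -0.4], [0, 0, 0], 0], [[-0.02, 0, -0.4], [0, 0, 0], 0], [[-0.02, 0, -0.4], [0, 0, 0], 0], [[-0.08, 0, -0.4], [0, 0, 0], 0], [[-0.08, 0, -0.4], [0, 0, 0], 0], [[-0.08, 0, -0.39], [0, 0, 0], 0], [[-0.09, 0, -0.38], [0, 0, 0], 0]], "grip_force": 3}}

```text
time_s: 7.18
tcp_pos: [541.5, -124.4, 221.0]
tool_rot: [-180.0, 0.0, 177.4]
force: [0.2, -1.2, -1.9]
opening: 56.2
```

```bash
cat > look.py <<'E'
import sys
from h import *
s=read_state();print(s["time_s"],s["tcp_pos"],s["tool_rot"],s["opening"],s["force"])
d=get_image("side");a=cv2.resize(d["img"][110:260,260:400],None,fx=2.8,fy=2.8,interpolation=3)
d=get_image("scene");b=cv2.resize(d["img"][80:230,200:340],None,fx=2.8,fy=2.8,interpolation=3)
cv2.imwrite(sys.argv[1],np.hstack([a,b])[:,:,::-1])
E
python3 look.py pics/c4.png
```

```text
7.1833 [ 541.52431956 -124.41976664  220.99091067] [-1.79993197e+02  3.98802098e-02  1.77379528e+02] 56.24012952474741 [ 0.24569365 -1.20250835 -1.86133149]
```

View pics/c4.png

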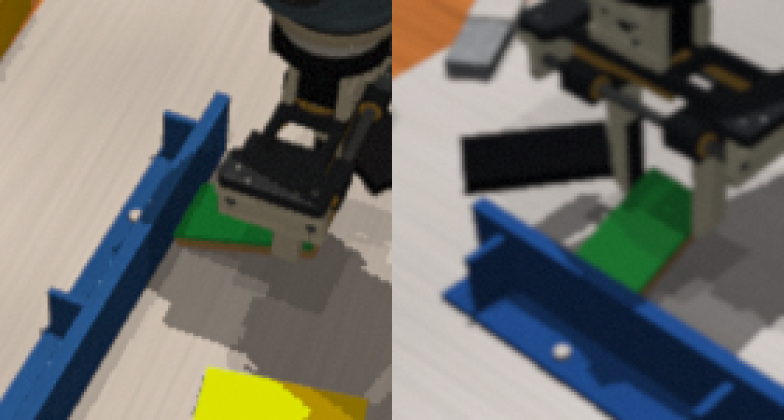

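The panel is tipping as intended: its far edge stays down at the fence (crop 180,235) and the near end is raised about 20°. I'll go on to about 50°.

{"method": "arm_command", "body": {"plan": [[[-0.14, 0, -0.37], [0, 0, 0], 0], [[-0.15, 0, -0.37], [0, 0, 0], 0], [[-0.15, 0, -0.36], [0, 0, 0], 0], [[-0.16, 0, -0.36], [0, 0, 0], 0], [[-0.21, 0, -0.33], [0, 0, 0], 0], [[-0.21, 0, -0.33], [0, 0, 0], 0], [[-0.22, 0, -0.32], [0, 0, 0], 0], [[-0.22, 0, -0.32], [0, 0, 0], 0], [[-0.27, 0, -0.28], [0, 0, 0], 0], [[-0.27, 0, -0.28], [0, 0, 0], 0], [[-0.28, 0, -0.27], [0, 0, 0], 0], [[-0.28, 0, -0.27], [0, 0, 0], 0]]}}

```text
time_s: 8.28
tcp_pos: [567.1, -125.6, 259.3]
tool_rot: [180.0, -0.0, 177.4]
force: [0.8, 0.1, -2.2]
opening: 56.2
```

```bash
python3 look.py pics/c5.png
```

```text
8.2833 [ 567.14538767 -125.6062607   259.28541428] [ 1.79999327e+02 -1.40542673e-03  1.77377207e+02] 56.15094001512665 [ 0.83925415  0.13415423 -2.23115273]
```

View pics/c5.png

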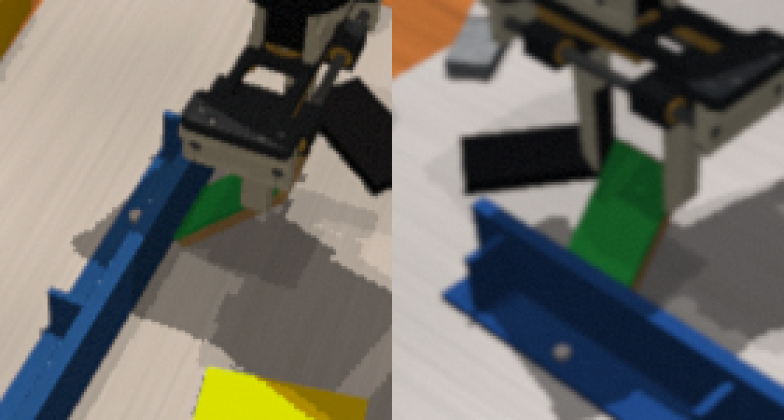

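{"method": "arm_command", "body": {"plan": [[[-0.32, 0, -0.23], [0, 0, 0], 0], [[-0.32, 0, -0.22], [0, 0, 0], 0], [[-0.33, 0, -0.21], [0, 0, 0], 0], [[-0.33, 0, -0.2], [0, 0, 0], 0], [[-0.36, 0, -0.16], [0, 0, 0], 0], [[-0.36, 0, -0.16], [0, 0, 0], 0], [[-0.37, 0, -0.15], [0, 0, 0], 0], [[-0.37, 0, -0.14], [0, 0, 0], 0], [[-0.39, 0, -0.1], [0, 0, 0], 0], [[-0.39, 0, -0.09], [0, 0, 0], 0], [[-0.4, 0, -0.07], [0, 0, 0], 0], [[-0.4, 0, -0.06], [0, 0, 0], 0], [[0, 0, 0], [0, 0, 0], 0], [[0, 0, 0], [0, 0, 0], 0]]}}

```text
time_s: 9.55
tcp_pos: [610.4, -127.6, 277.0]
tool_rot: [-180.0, 0.0, 177.4]
force: [0.1, 0.5, 1.6]
opening: 56.0
```

```bash
python3 look.py pics/c6.png
```

```text
9.55 [ 610.42800544 -127.58950012  276.98764206] [-1.79992804e+02  2.77085520e-02  1.77382457e+02] 55.99160664579457 [0.07777276 0.50484742 1.62195269]
```

View pics/c6.png

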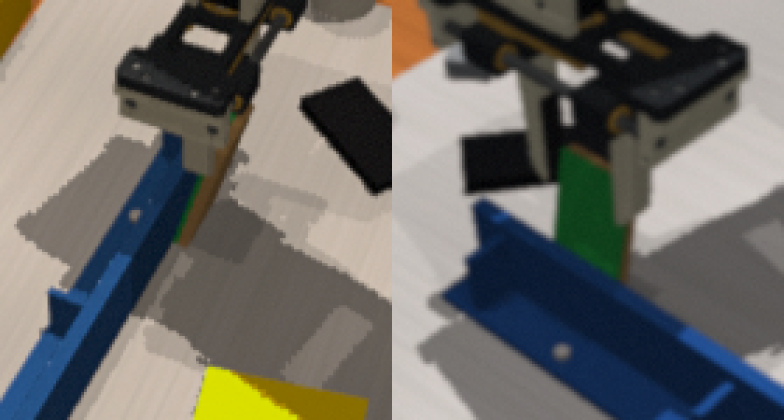

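About 80° now, with the lower edge at the fence. Last bit, slowly.

{"method": "arm_command", "body": {"plan": [[[-0.35, 0, -0.02], [0, 0, 0], 0], [[-0.35, 0, 0], [0, 0, 0], 0], [[-0.35, 0, 0], [0, 0, 0], 0], [[-0.35, 0, 0], [0, 0, 0], 0], [[0, 0, 0], [0, 0, 0], 0], [[0, 0, 0], [0, 0, 0], 0], [[0, 0, 0], [0, 0, 0], 0]]}}

```text
time_s: 10.23
tcp_pos: [624.2, -128.2, 277.1]
tool_rot: [-180.0, 0.0, 177.4]
force: [-0.0, -0.1, 2.5]
opening: 55.9
```

{"method": "arm_command", "body": {"plan": [[[-0.1, 0, 0], [0, 0, 0], 0], [[-0.1, 0, 0], [0, 0, 0], 0], [[0, 0, 0], [0, 0, 0], 0], [[0, 0, 0], [0, 0, 0], 0]]}}

```text
time_s: 10.57
tcp_pos: [626.2, -128.3, 277.1]
tool_rot: [-180.0, -0.0, 177.4]
force: [-0.7, 0.1, 2.4]
opening: 56.2
```

```bash
python3 look.py pics/c7.png
```

```text
10.5667 [ 626.18371365 -128.30122124  277.12473306] [-1.79999882e+02 -5.44048164e-03  1.77377613e+02] 56.18804666026129 [-0.72563648  0.08745683  2.39177476]
```

View pics/c7.png

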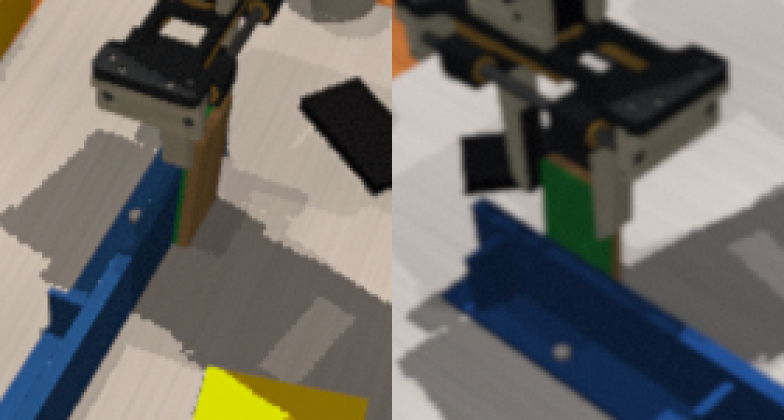

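{"method": "arm_command", "body": {"plan": [[[-0.1, 0, 0], [0, 0, 0], 0], [[-0.1, 0, 0], [0, 0, 0], 0], [[0, 0, 0], [0, 0, 0], 0], [[0, 0, 0], [0, 0, 0], 0]]}}

```text
time_s: 11.0
tcp_pos: [628.2, -128.4, 277.0]
tool_rot: [180.0, -0.0, 177.4]
force: [-0.2, -0.1, 0.9]
opening: 56.1
```

Run:
```python
from h import *
# overlay: upright panel hypothesis against fence, and fence face
n=np.array([np.cos(np.radians(-2.6)),np.sin(np.radians(-2.6)),0]);w=np.array([-n[1],n[0],0]);z=np.array([0,0,1.])
o=np.array([637,13,0.]);yc=(np.array([626,-128,0])-o)@w
pan=[];
for x in(-12,0):
  for y in(-28,28):
    for h in(0,110): pan.append(o+n*x+w*(yc+y)+z*h)
E_=[(i,j) for i in range(8) for j in range(i) if bin(i^j).count('1')==1]
out=[]
for nm in("side","scene"):
    d=get_image(nm);im=cv2.resize(d["img"],None,fx=4,fy=4,interpolation=3)
    q=(proj(d,np.array(pan))*4+1.5).astype(int)
    im2=im.copy()
    for i,j in E_: cv2.line(im2,q[i].tolist(),q[j].tolist(),(255,0,255),1)
    f=np.array([o+w*s*220+z*h for s in(-1,1) for h in (0,60)]);qf=(proj(d,f)*4+1.5).astype(int)
    for i,j in((0,1),(2,3),(0,2),(1,3)): cv2.line(im2,qf[i].tolist(),qf[j].tolist(),(255,255,0),1)
    c=q.mean(0).astype(int);out.append(im2[c[1]-290:c[1]+290,c[0]-190:c[0]+190])
cv2.imwrite("pics/c8.png",np.hstack(out)[:,:,::-1])
```

```text
(no output)
```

View pics/c8.png

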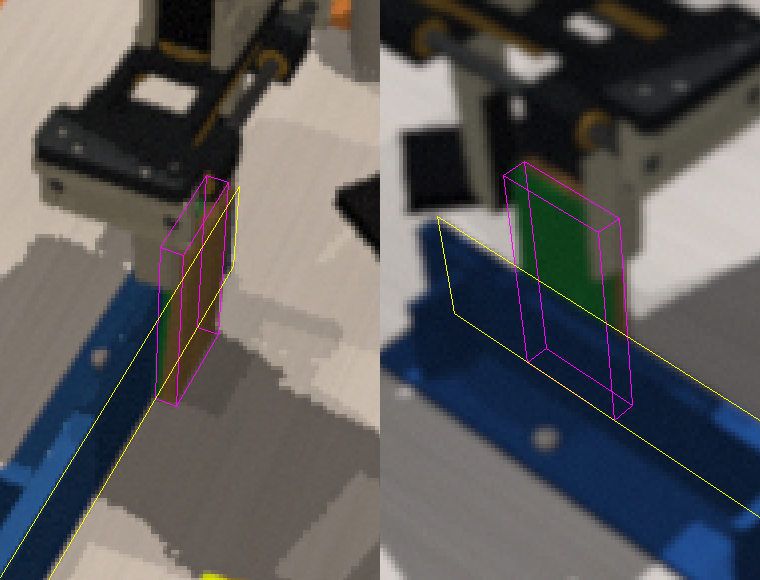

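{"method": "arm_command", "body": {"plan": [[[-0.1, 0, 0], [0, 0, 0], 0], [[-0.1, 0, 0], [0, 0, 0], 0], [[0, 0, 0], [0, 0, 0], 0], [[0, 0, 0], [0, 0, 0], 0]]}}

```text
time_s: 11.43
tcp_pos: [630.2, -128.5, 277.0]
tool_rot: [180.0, -0.0, 177.4]
force: [-0.4, 0.3, -1.6]
opening: 55.7
```

Run:
```python
from h import *
d=get_image("scene");im=cv2.resize(d["img"][95:195,190:320],None,fx=6,fy=6,interpolation=cv2.INTER_CUBIC)
im=np.clip(im.astype(float)*1.5,0,255).astype(np.uint8)
cv2.imwrite("pics/c9.png",im[:,:,::-1])
d=get_image("side");im=cv2.resize(d["img"][110:210,270:400],None,fx=6,fy=6,interpolation=cv2.INTER_CUBIC)
cv2.imwrite("pics/c9s.png",np.clip(im.astype(float)*1.5,0,255).astype(np.uint8)[:,:,::-1])
```

```text
(no output)
```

View pics/c9.png

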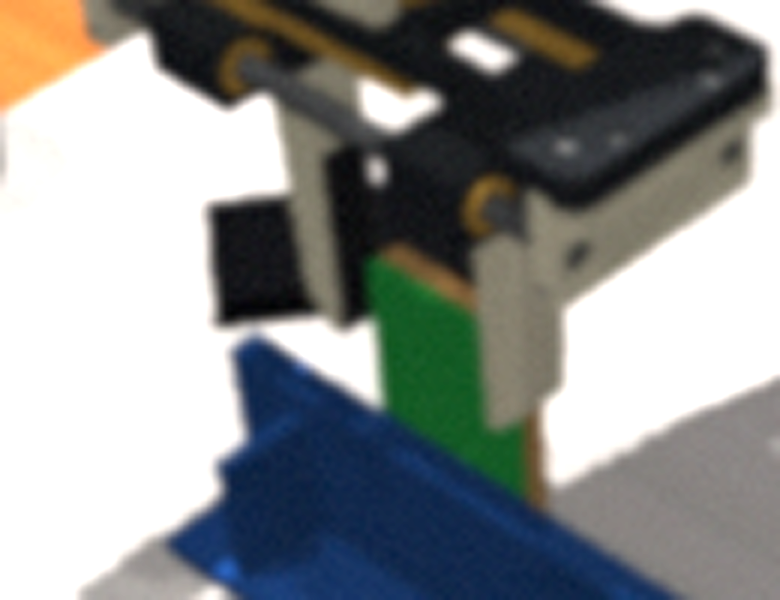

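View pics/c9s.png

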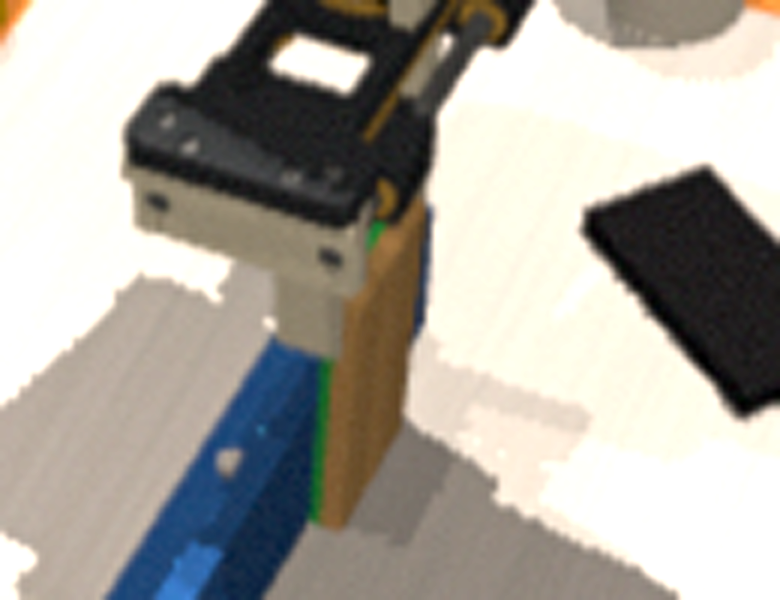

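Run:
```python
from h import *
d=dict(np.load("scene0.npz"));e=dict(np.load("side0.npz"))
n=np.array([np.cos(np.radians(-2.6)),np.sin(np.radians(-2.6)),0]);w=np.array([-n[1],n[0],0]);o=np.array([637,13,0.])
def F(P): return np.round([(P-o)@n,(P-o)@w,P[2]],1)
for p in [(370,262),(392,245)]:
    print("scene top",F(onz(d,(190+p[0]/6,95+p[1]/6),110)))
for p in [(315,520),(345,525),(405,432)]:
    print("side bottom",F(onz(e,(270+p[0]/6,110+p[1]/6),0)))
print("side top", F(onz(e,(270+428/6,110+205/6),110)))
print("grasp",F(np.array([630.2,-128.5,100])))
```

```text
scene top [  -3.6 -168.4  110. ]
scene top [ -13.  -169.4  110. ]
side bottom [  -1.1 -114.4   -0. ]
side bottom [ -11.5 -116.7    0. ]
side bottom [ -13.5 -165.9   -0. ]
side top [ -15.9 -166.4  110. ]
grasp [  -0.4 -141.7  100. ]
```

Bottom edge at about -1 to -12 mm and top at about -4 to -14 mm from the face, so the panel is upright against the fence (lean under 2°). I'll release and retreat straight up.

{"method": "arm_command", "body": {"plan": [[[0, 0, 0], [0, 0, 0], 0.68], [[0, 0, 0], [0, 0, 0], 0.75], [[0, 0, 0], [0, 0, 0], 0.85], [[0, 0, 0], [0, 0, 0], 0.85], [[0, 0, 0], [0, 0, 0], 0.85], [[0, 0, 0], [0, 0, 0], 0.85], [[0, 0, 0], [0, 0, 0], 0.85]]}}

```text
time_s: 12.12
tcp_pos: [630.2, -128.5, 277.1]
tool_rot: [-180.0, -0.0, 177.4]
force: [0.1, -0.1, 0.9]
opening: 78.9
```

```bash
python3 look.py pics/c10.png
```

```text
12.1167 [ 630.18717483 -128.52802057  277.13047862] [-1.79998138e+02 -1.21711678e-03  1.77375149e+02] 78.90716797011585 [ 0.08234182 -0.14039797  0.86162764]
```

View pics/c10.png

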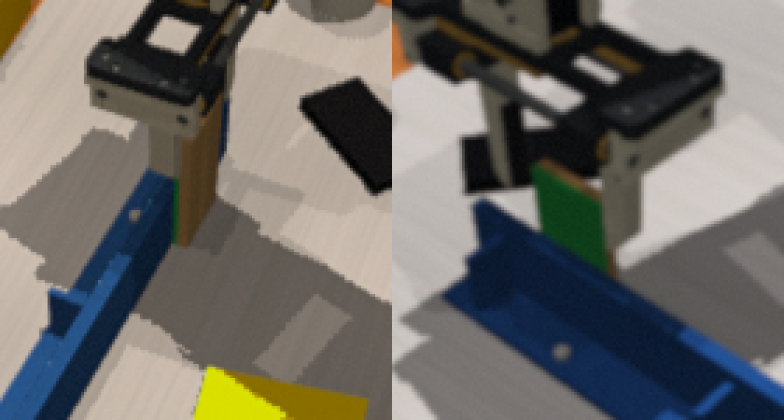

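The fingers are clear on both sides and the panel stands by itself. I'll go straight up.

{"method": "arm_command", "body": {"plan": [[[0, 0, -0.8], [0, 0, 0], 0.85], [[0, 0, -1.5], [0, 0, 0], 0.85], [[0, 0, -2], [0, 0, 0], 0.85], [[0, 0, -2], [0, 0, 0], 0.85], [[0, 0, -2], [0, 0, 0], 0.85], [[0, 0, -2], [0, 0, 0], 0.85], [[0, 0, -1], [0, 0, 0], 0.85], [[0, 0, 0], [0, 0, 0], 0.85], [[0, 0, 0], [0, 0, 0], 0.85], [[0, 0, 0], [0, 0, 0], 0.85]]}}

```text
time_s: 13.05
tcp_pos: [630.0, -128.5, 388.8]
tool_rot: [180.0, -0.1, 177.4]
force: [-0.7, -0.5, -0.5]
opening: 79.2
```

```bash
python3 look.py pics/c11.png
python3 - <<'E'
from h import *
seed={"scene":{"y":(372,189),"r":(440,231)},"side":{"y":(360,261),"r":(331,323)}}
for nm in seed:
    d=get_image(nm);o=np.load(nm+"0.npz")["img"]
    for c,(x,y) in seed[nm].items():
        r=[]
        for im in(o,d["img"]):
            g=(im.max(2).astype(int)-im.min(2)>90).astype(np.uint8);k,l,st,ce=cv2.connectedComponentsWithStats(g);r.append((ce[l[y,x]].round(1),st[l[y,x]][4]))
        print(nm,c,r)
E
```

```text
13.05 [ 629.9760269  -128.46404104  388.84075473] [ 1.79976082e+02 -1.04986552e-01  1.77374351e+02] 79.2083883791134 [-0.71584081 -0.50897363 -0.49358297]
scene y [(array([371.5, 189.5]), np.int32(1346)), (array([371.5, 190. ]), np.int32(1315))]
scene r [(array([439.8, 228.7]), np.int32(1682)), (array([439.8, 229.2]), np.int32(1667))]
side y [(array([359.6, 259.1]), np.int32(1578)), (array([359.4, 259.2]), np.int32(1567))]
side r [(array([329.5, 322.7]), np.int32(2081)), (array([329.2, 322.7]), np.int32(2085))]
```

View pics/c11.png

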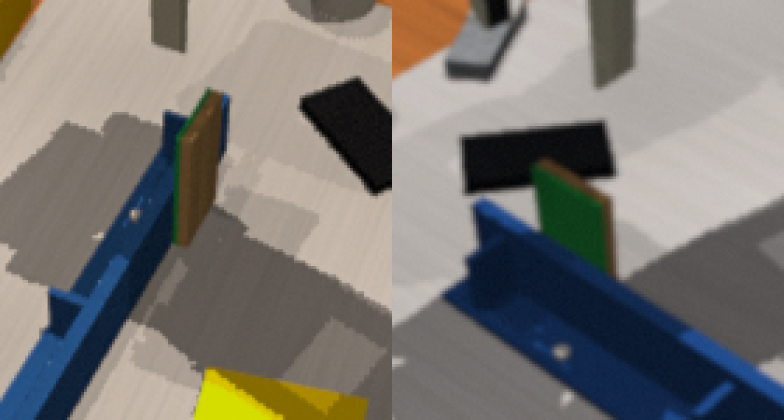

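The green panel stands free against the fence, and yellow and red haven't moved. Handing in.

```bash
python3 -c "
from workcell import *
print(close_job())"
```

```text
the job is handed in; nothing more can be done
None
```

The green panel is standing on its short edge against the blue fence, and the job was handed in at about 13 s of the 40 s allowed. No verdict was reported.

- **What I did:** I pinched the panel near its robot-side end and slid it flat to the fence while squaring it up. Contact showed as about 4 N. I then tipped it up on that edge, released it and raised the gripper straight up.
- **Panel pose:** my last measurement, taken just before release, put its faces about 1–4 mm and 12–14 mm in front of the fence, with less than 2° of lean. The pictures after release show it standing by itself with the gripper well clear, but I did not measure its pose again then.
- **Bystanders:** the yellow and red panels stayed within 0.5 pixel of where they started in both views. The black look-alike was not touched.
- **One oddity:** the last few millimetres of pushing at the top showed almost no force. The pads had slid about 5 mm along the panel by then, but it still stood upright.

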